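# Clamp the pump cover in its fixture

### The arm

A 6-joint arm with a two-finger parallel gripper is mounted at the origin on the work surface. World frame = base frame: x ahead of the robot, y to its left, z up, the work surface at z = 0. Lengths are in m, angles in rad, forces in N, time in s.
With the tool pointing down it reaches from about 0.25 to 0.775 m from the base axis. Payload 4 kg.
Tool frame: the origin (TCP) lies between the finger pads; the fingertips stand tips_ahead ahead of it and the grasp point (between the pads) lies 3 mm ahead of it (tips_ahead is the distance from the TCP to the fingertips, in m); z points along the fingers, y is the direction in which the jaws open and shut (so a half turn about z gives the same grasp; the last joint's range is limited). The gripper opens to 85 mm and grips with 20 to 120 N. Pads are 22 mm wide; open, the fingers measure 114 mm over their backs; the gripper's body (76 mm by 85 mm) begins 54 mm behind the grasp point. The pads swing forward as they close: fully open they stand 13 mm farther back than shut.
Start: joints at [1.021, 0.087, 1.371, -0, 1.684, -0.103], TCP at [0.238, 0.496, 0.232] pointing down, gripper open.
Joint ranges: [-3.1, 3.1], [-0.76, 2.03], [0.27, 2.55], [-1.08, 4.22], [0.17, 2.65], [-2.57, 2.57]. Speed limits (rad/s): [2.79, 2.79, 3.14, 3.14, 3.14, 3.14].

### API

Orientations are given as a unit quaternion [w, x, y, z].
In Python, from rig import * gives the robot as it stands.
- The arm moves only by the tool move_arm, never from a script. Its arguments are lists of equal length, an entry for each row: "grip": the finger opening in m, from 0 to 0.0854; "translation": the shift along the world's x, y, z in m, a list of three; "turn": the turn about the world's z in degrees. In form: {"grip": [grip, ...], "translation": [[tx, ty, tz], ...], "turn": [turn, ...]}. A call has exactly 8 rows; each row is the pose to reach, as a shift and turn from the pose measured when the call began; what a row does not reach only later rows make up. A row lasts 1/10 s, in which the tool goes at most 50 mm and 8.59 degrees, less where a joint would pass 70% of its speed; a pose out of reach is approached as far as the arm can. A call with a gripper value outside its range is refused whole. The fingers move at their own pace and stop on an object; "force" is the grip in N (left out, the last holds). Time passes only in rows, so rows that repeat a pose let the fingers close, or fill a call up. It gives the time, the measured TCP pose, the force and the opening at its end, in the units of the state.
- sense(): the state, without advancing time (a new reading comes with each control period).
- capture(name): name is "scene" or "top" or "wrist"; returns (picture, depth): 480x640x3 uint8, red, green, blue; 480x640 float32, m along the optical axis (not along the pixel's ray), 0 where there is no reading.
- calibration(name): a dict with "camera_matrix" (3x3 intrinsics, pixels), "R" (3x3) and "t" (3): a world point X has camera coordinates R X + t; the wrist camera has in their place "T_tool_cam" (4x4, takes a point from camera to tool coordinates, whose origin is the TCP and whose axes are the flange's). Camera axes: x right, y down, z forward; pixel columns grow to the right and rows downward; lengths in m; the calibration is good to about 2 mm. A picture is of the moment at which its call begins: read the wrist's pose just before it. calibration takes no time and is no camera call.
- job_done(): hands the job in, once; it reports no verdict.
The state is a dict: "time_s": time; "joint_pos": joint angles; "qvel": joint speeds; "effort": joint torques, N m; "tcp_pos": TCP position; "tool_rot": TCP orientation; "ft_force": force on the tool from outside, world axes, zero at the start; "wrist_torque": the same for the moment, N m; "opening": opening from 0.0 (shut) to 1.0 (fully open).
Only numpy, scipy, OpenCV 4.12 (cv2) and the standard library are available. Lean on these libraries where they do the work, as an engineer would, in place of code of your own. Each camera call takes 0.05 s, during which the arm holds its last target.

### The job

The pump end cover sits in the bench fixture; one of its two strap clamps is already set. Set the other clamp the same way: push its yellow strap round until it lies fully over the cover's flange, against its stop pin, and only then push the red cam lever all the way down so that the strap clamps the flange. Leave the cover in its place and do not disturb the pinion, bearing and jar standing around it.

Things in the scene. Friction and masses are not known exactly. Their poses are not given: they have to be found in the camera images.
- fixture: Grey fixture plate, 190 (x) x 440 (y) x 20 mm, fixed to the bench. Origin: axis of the left-hand (open) clamp's stud, at bench level; z up; the cover's centre lies 152 mm along -y, the plate reaches 68 mm along +y. Round pedestal under the clamp, 84 mm across, top at 44 mm above the bench, with a brass stop pin 10 mm across (top at 61 mm) at x -21.5, y +30 mm.
- set_clamp (a point): Stud axis of the right-hand clamp at bench level (fixture y -304 mm): the same clamp turned half round, already set and rigid; with its lever down nothing on it is higher than 93 mm above the bench. Leave alone.
- clamp_swing (a joint): Angle (rad) of the left-hand strap, lever included, about the upright stud. 0: at its stop, nose towards the cover (fixture -y). Grows as it opens, the nose going to fixture -x (1.57: pointing along -x), up to 1.75. Starts at 0.75 to 1.5. Stiff hinge (0.12 Nm): stays where it is left.
- clamp_strap: Yellow strap bar. Origin: stud axis at bench level, z up. Runs along its own y from +42 (heel) to -112 mm (nose); 32 mm wide, 24 mm beyond y -76; underside 50, top 64 mm above the bench. Screw spindle at y -95: nut and end up to 76 mm, foot 12 mm below the bar, clear of the flange by 1.8 mm while the lever is up. Push its own -x side to close it. Only plate, flange and low dowels lie below it between y -42 and -88.
- strap_nose (a point): Centre of the end face of the strap's nose, 112 mm from the stud axis, 57 mm above the bench.
- cam_lever (a joint): Angle (rad) of the left-hand cam lever about a level pin on the stud axis, 77 mm above the bench. 0: upright; grows as it folds away from the nose, over the heel (strap's own +y); 1.5: fully down, nearly level. Starts at 0 to 0.3. Stiff (0.22 Nm, 3 to 4 N at the grip): stays where it is left. Its eccentric lowers the strap up to 3 mm; the foot meets the flange at about 0.9.
- lever_tip (a point): Centre of the left-hand lever's free end, 102 mm from its pin. Flat lever, 22 mm wide across its swing plane; its last 46 mm are a red grip 12 mm thick, the rest is steel 8 mm thick.
- cover: Aluminium pump end cover lying loose between four dowels: round flange 140 mm across, 16 mm thick (top 36 mm above the bench); hub in the middle up to 72 mm across, its top 60 mm above the bench; ribs and bolt holes. Origin: centre of its underside, z up. About 1 kg.
- pinion: Loose steel pinion gear standing on the bench, 56 mm across, 46 mm high. Origin: centre of its underside. Leave alone.
- bearing: Loose steel bearing ring lying flat on the bench, 62 mm outside, 18 mm high. Origin: centre of its underside. Leave alone.
- grease_jar: Loose green grease jar with a black cap standing on the bench, 60 mm across, 66 mm high. Origin: centre of its underside. Leave alone.

How it is judged:
On the way, in this order (a step that is already met when the one before it is completed fails the run):
1. the strap is swung over the cover to its stop while the lever is still up (value of joint clamp_swing below 0.07 rad and value of joint cam_lever below 0.55 rad), for 0.2 s.
2. the cam lever is down and the strap clamps the flange (value of joint cam_lever above 1.38 rad and value of joint clamp_swing below 0.07 rad and contact force between clamp_strap and cover above 8 N), for 0.2 s.
At the end, for the whole second after the job is handed in: Strap within 0.07 rad of its stop over the cover, cam lever at 1.38 rad or more (of 1.5), strap pressing on the flange with more than 8 N, cover within 6 mm and pinion, bearing and jar within 20 mm of where they started (all of step 2 and distance of cover from where it was at the start of the episode below 0.006 m and distance of each of pinion, bearing, grease_jar from where it was at the start of the episode below 0.02 m); the robot touches nothing.
It fails at once if the lever is pushed down before the strap is over the cover (value of joint clamp_swing above 0.15 rad and value of joint cam_lever above 0.8 rad).
It fails at once if the cover is lifted or pushed out of place (distance of cover from where it was at the start of the episode above 0.008 m).
It fails at once if a part standing around is moved, lifted or knocked over (distance of any of pinion, bearing, grease_jar from where it was at the start of the episode above 0.025 m or angle between any of pinion, grease_jar, bearing's own z axis and vertical above 0.5 rad).
It also fails if it takes over 51 s, if anything falls off the work surface, if the arm or the gripper's body presses on something with over 40 N, if the wrist force passes 120 N, or if a joint passes its speed limit or range.

## Working session

There is one attempt and no reset: what is moved stays moved. The work goes in short steps, Python scripts to look and compute and a tool call to move; the robot and the scene stay as the last step left them, time stands still between calls to the robot, and variables do not carry over. Pictures are saved under pics/ and viewed, and the job is handed in when it is done.

Besides the shell and the picture viewer there is one more tool, called after "Emit:" as a command line: name --pt "numbers of a row" for each row, then --argument value for the rest. move_arm: Moves the arm, as the interface text tells. Its arguments: {"type":"object","properties":{"grip":{"type":"array"},"translation":{"type":"array"},"turn":{"type":"array"},"force":{"type":"number"}},"required":["grip","translation","turn"]}

```bash
mkdir -p pics; ls; python3 - <<'E'
from rig import *
import cv2,numpy as np
print(sense())
for n in ["scene","top"]:
    p,d=capture(n); np.savez(f"{n}.npz",p=p,d=d); cv2.imwrite(f"pics/{n}0.png",p[:,:,::-1])
    print(n,calibration(n))
print(calibration("wrist"))
E
```

```text
pics
{'time_s': 0.0, 'joint_pos': array([ 1.02091564e+00,  8.79760612e-02,  1.37226769e+00,  4.48455676e-05,
        1.68360807e+00, -1.03118658e-01]), 'qvel': array([-0.00036598, -0.00098932, -0.00211481, -0.0003447 ,  0.0016744 ,
       -0.00026604]), 'effort': array([-1.97035365e-04, -3.51859725e+01, -3.13278365e+01, -3.25087940e-04,
        1.07103985e-02, -2.51308802e-05]), 'tcp_pos': array([0.23736386, 0.49558928, 0.23032081]), 'tool_rot': array([-3.83396652e-04,  2.21525315e-01,  9.75153967e-01, -1.06276138e-03]), 'ft_force': array([-1.06222631,  0.57456874,  0.54742569]), 'wrist_torque': array([ 0.03337065,  0.00021278, -0.00380419]), 'opening': 0.9992602730152441}
scene {'camera_matrix': array([[547.06737738,   0.        , 336.25867594],
       [  0.        , 547.06737738, 243.22303732],
       [  0.        ,   0.        ,   1.        ]]), 'R': array([[-0.40703945,  0.91339798,  0.00479745],
       [ 0.69979018,  0.31521591, -0.64104028],
       [-0.58703713, -0.25757147, -0.76749224]]), 't': array([ 0.23265595, -0.34643239,  1.61942703])}
top {'camera_matrix': array([[493.9
[... 174 characters left out ...]
69216,  0.01138241],
       [-0.99245464, -0.02325719, -0.1203864 ],
       [ 0.12061406, -0.00864248, -0.99266185]]), 't': array([-0.02381413,  0.6392194 ,  1.10239016])}
{'camera_matrix': array([[411.56226028,   0.        , 315.50192017],
       [  0.        , 411.56226028, 240.58702505],
       [  0.        ,   0.        ,   1.        ]]), 'T_tool_cam': array([[-4.28943554e-04, -9.49441975e-01, -3.13942276e-01,
         8.03804973e-02],
       [ 9.99999661e-01, -1.86635692e-04, -8.01878779e-04,
         9.61647222e-04],
       [ 7.02744537e-04, -3.13942513e-01,  9.49441733e-01,
        -1.43787675e-01],
       [ 0.00000000e+00,  0.00000000e+00,  0.00000000e+00,
         1.00000000e+00]])}
```

View pics/scene0.png

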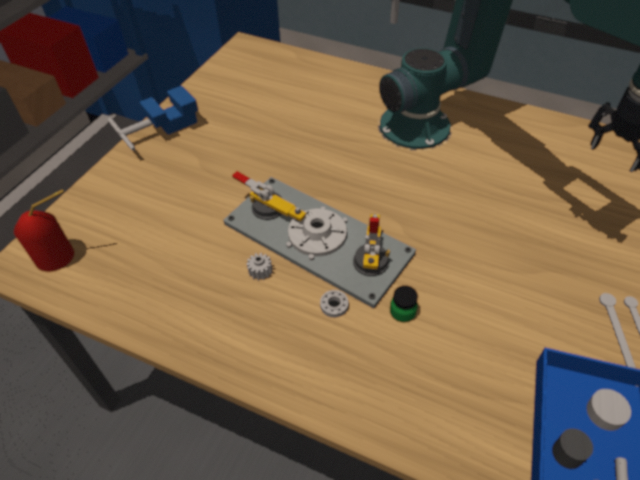

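View pics/top0.png

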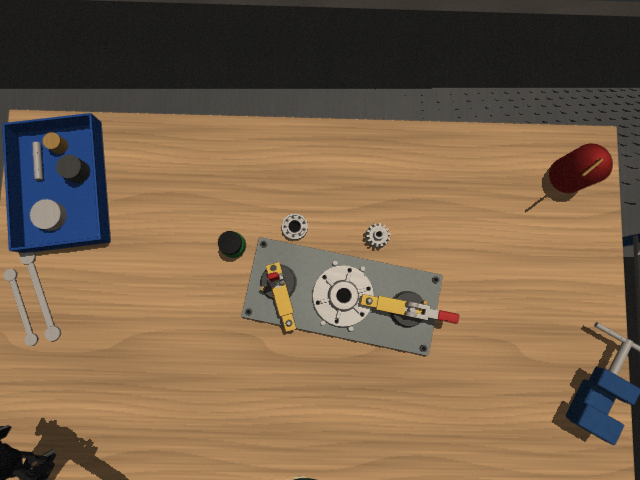

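```bash
cat > h.py <<'E'
import numpy as np,cv2
from rig import *
def ray(n,px,z,cal=None):
    c=calibration(n);K=c["camera_matrix"];R=c["R"];t=c["t"]
    px=np.atleast_2d(px).astype(float)
    d=(np.linalg.inv(K)@np.c_[px,np.ones(len(px))].T).T@R
    o=-R.T@t
    return o+d*((z-o[2])/d[:,2])[:,None]
def proj(n,X):
    c=calibration(n);X=np.atleast_2d(X)
    Y=X@c["R"].T+c["t"];q=Y@c["camera_matrix"].T
    return q[:,:2]/q[:,2:]
E
python3 - <<'E'
from h import *
p=np.load("top.npz")["p"]
cv2.imwrite("pics/topcrop.png",cv2.resize(p[220:370,215:475,::-1],None,fx=3,fy=3,interpolation=cv2.INTER_CUBIC))
s=np.load("scene.npz")["p"]
cv2.imwrite("pics/scenecrop.png",cv2.resize(s[165:325,215:435,::-1],None,fx=3.6,fy=3.6,interpolation=cv2.INTER_CUBIC))
hsv=cv2.cvtColor(p,cv2.COLOR_RGB2HSV)
for q in [(300,320),(260,300),(420,340),(330,260)]: print(q,p[q[1],q[0]],hsv[q[1],q[0]])
m=((hsv[...,1]<70)&(hsv[...,2]>50)).astype(np.uint8)
m[:232]=0;m[360:]=0;m[:,:240]=0;m[:,450:]=0
cs,_=cv2.findContours(m,cv2.RETR_EXTERNAL,cv2.CHAIN_APPROX_NONE)
c=max(cs,key=cv2.contourArea);print(cv2.contourArea(c))
W=ray("top",c[:,0,:],0.02)[:,:2]
r=cv2.minAreaRect((cv2.convexHull(W.astype(np.float32))))
print(r,cv2.boxPoints(r))
y=((hsv[...,0]>18)&(hsv[...,0]<32)&(hsv[...,1]>190)&(hsv[...,2]>120)).astype(np.uint8)
cs,_=cv2.findContours(y,cv2.RETR_EXTERNAL,cv2.CHAIN_APPROX_NONE)
for c in cs:
    if cv2.contourArea(c)>40: print(cv2.contourArea(c),cv2.minAreaRect(c),cv2.boundingRect(c))
E
```

```text
(300, 320) [121 120 111] [ 27  21 121]
(260, 300) [119 121 112] [ 37  19 121]
(420, 340) [122 122 113] [ 30  19 122]
(330, 260) [127 127 117] [ 30  20 127]
14438.0
((0.5144472122192383, -0.0751187801361084), (0.4439352750778198, 0.18965564668178558), 79.62240600585938) [[ 0.38118657 -0.2763737 ]
 [ 0.5677398  -0.31053722]
 [ 0.6477078   0.12613615]
 [ 0.46115464  0.16029966]]
```

View pics/topcrop.png

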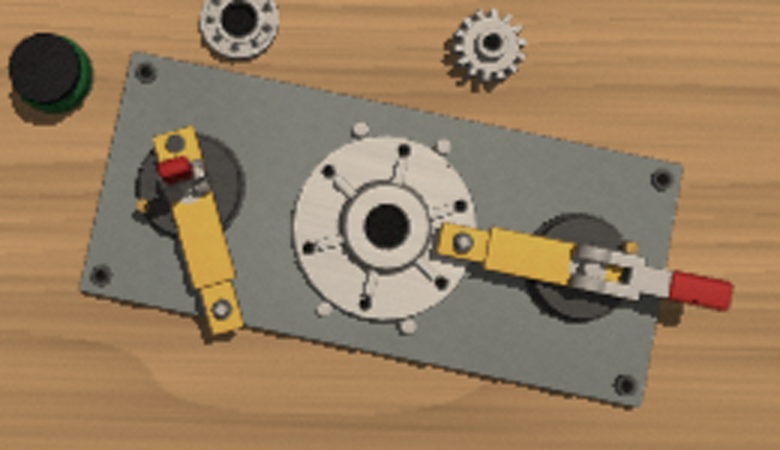

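View pics/scenecrop.png

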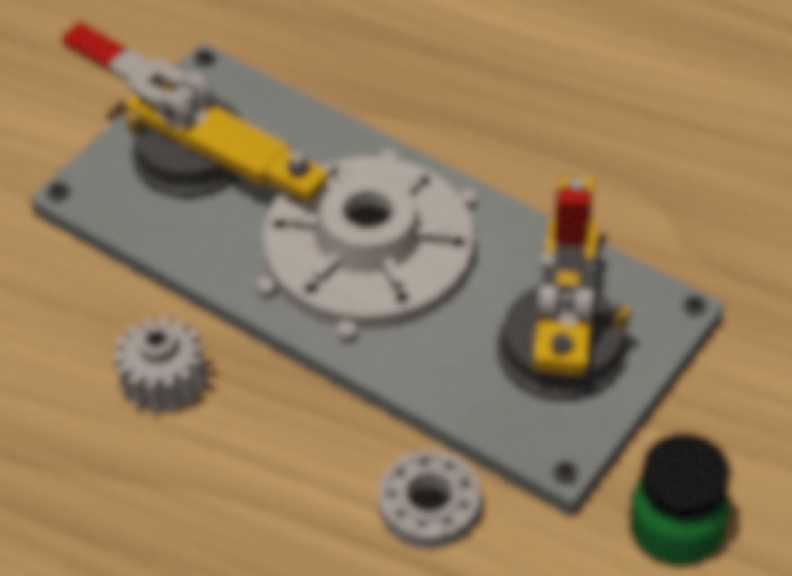

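```bash
python3 - <<'E'
from h import *
import rig
print([x for x in dir(rig) if not x.startswith('_')], getattr(rig,'tips_ahead',None))
p=np.load("top.npz")["p"]
hsv=cv2.cvtColor(p,cv2.COLOR_RGB2HSV)
f=lambda x,y:(215+x/3,220+y/3)
for q in [(205,240),(515,255),(177,172)]:
    a=f(*q);print(p[int(a[1]),int(a[0])],hsv[int(a[1]),int(a[0])])
y=((hsv[...,0]>17)&(hsv[...,0]<28)&(hsv[...,1]>185)&(hsv[...,2]>150)).astype(np.uint8)
y[:220]=0;y[360:]=0;y[:,:240]=0;y[:,460:]=0
y=cv2.morphologyEx(y,cv2.MORPH_CLOSE,np.ones((3,3)))
cs,_=cv2.findContours(y,cv2.RETR_EXTERNAL,cv2.CHAIN_APPROX_NONE)
for c in cs:
    if cv2.contourArea(c)>20:
        W=ray("top",c[:,0],0.064)[:,:2].astype(np.float32)
        print(cv2.contourArea(c),cv2.minAreaRect(W),cv2.boxPoints(cv2.minAreaRect(W)).round(4).tolist())
# pedestals centre by eye, set-clamp and cover hub
for q,z in [((190,187),.044),((580,267),.044),((386,226),.06),((222,310),.076),((176,144),.064),((174,170),.175)]:
    print(q,ray("top",f(*q),z).round(4))
# predicted points
u=np.array([.180,.9837]);ex=np.array([.9837,-.180]);C=np.array([.5144,-.0751])
S=C+.152*u
for nm,X in dict(stud=[*S,.044],pin=[*(S-.0215*ex+.03*u),.061],cover=[*C,.06]).items():
    q=proj("top",X)[0];print(nm,X,(q-[215,220])*3)
E
```

```text
['PlanningError', 'calibration', 'capture', 'job_done', 'sense', 'tips_ahead'] 0.022
[209 165  73] [ 20 166 209]
[207 167  74] [ 21 164 207]
[121  27  26] [  0 200 121]
(190, 187) [[0.5408 0.075  0.044 ]]
(580, 267) [[ 0.4872 -0.2211  0.044 ]]
(386, 226) [[ 0.5146 -0.073   0.06  ]]
(222, 310) [[0.4508 0.0468 0.076 ]]
(176, 144) [[0.5719 0.0852 0.064 ]]
(174, 170) [[0.5475 0.0775 0.175 ]]
stud [np.float64(0.54176), np.float64(0.0744224), 0.044] [190.8560463  185.80979881]
pin [np.float64(0.52601045), np.float64(0.1078034), 0.061] [143.91960576 205.14761677]
cover [np.float64(0.5144), np.float64(-0.0751), 0.06] [388.8173849  226.30304787]
```

Emit:
move_arm --grip '[0,0,0,0,0,0,0,0]' --pt "0.02 -0.035 0" --pt "0.045 -0.08 0" --pt "0.07 -0.125 0" --pt "0.095 -0.17 0" --pt "0.12 -0.215 0" --pt "0.145 -0.26 0" --pt "0.165 -0.3 0" --pt "0.18 -0.33 0" --turn '[-6,-12,-18,-24,-30,-36,-42,-47.4]'

```text
time_s: 0.9
tcp_pos: [0.418, 0.1629, 0.23]
tool_rot: [-0.001, 0.597, 0.802, -0.001]
ft_force: [0.1, 0.7, 0.6]
opening: -0.001
```

```bash
python3 - <<'E'
from h import *
from scipy.spatial.transform import Rotation as Rn
s=sense();R=Rn.from_quat(s["tool_rot"],scalar_first=True).as_matrix()
print(s["time_s"],s["tcp_pos"],s["opening"],np.degrees(np.arctan2(R[1],R[0])),s["ft_force"],s["joint_pos"])
p,d=capture("wrist");cv2.imwrite("pics/w1.png",p[:,:,::-1])
np.savez("w1.npz",p=p,d=d,R=R,t=s["tcp_pos"])
E
```

```text
0.9 [0.41800667 0.16290292 0.22997173] -0.0005541166739504483 [ 106.65274725   16.6526776  -153.29243866] [0.05865743 0.69345841 0.62344831] [ 2.45532304e-01 -1.38847495e-01  1.59469077e+00 -5.85881742e-04
  1.68834394e+00 -4.51803129e-02]
```

View pics/w1.png

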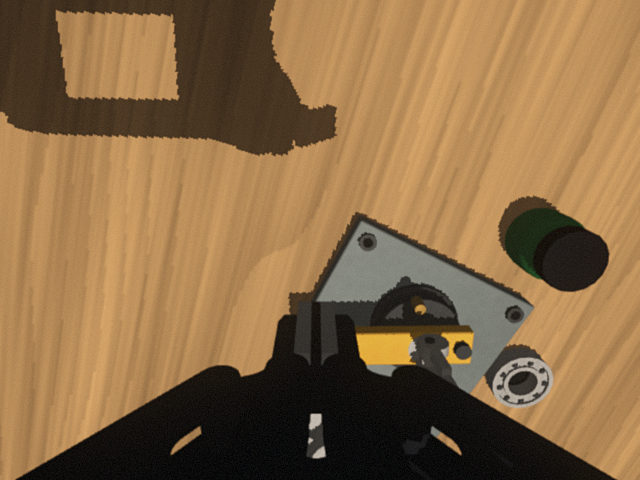

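Emit:
move_arm --grip '[0,0,0,0,0,0,0,0]' --pt "0.02 -0.035 0" --pt "0.036 -0.06 -0.01" --pt "0.036 -0.06 -0.05" --pt "0.036 -0.06 -0.09" --pt "0.036 -0.06 -0.125" --pt "0.036 -0.06 -0.15" --pt "0.036 -0.06 -0.162" --pt "0.036 -0.06 -0.162" --turn '[0,0,0,0,0,0,0,0]'

```text
time_s: 1.75
tcp_pos: [0.4544, 0.0991, 0.0658]
tool_rot: [-0.0, 0.6, 0.8, -0.004]
ft_force: [-0.2, 0.6, -0.8]
opening: 0.001
```

```bash
cat > look.py <<'E'
from h import *
import sys
from scipy.spatial.transform import Rotation as Rn
k=sys.argv[1]
s=sense();R=Rn.from_quat(s["tool_rot"],scalar_first=True).as_matrix()
print(s["time_s"],s["tcp_pos"].round(4),np.degrees(np.arctan2(R[1],R[0]))[:2].round(1),s["ft_force"].round(2))
p,d=capture("wrist");a,_=capture("top");b,_=capture("scene")
np.savez("l%s.npz"%k,w=p,top=a,scene=b,R=R,t=s["tcp_pos"])
im=np.zeros((600,800,3),np.uint8)
im[:300,:400]=cv2.resize(p,(400,300))
im[300:,:400]=cv2.resize(a[205:355,220:420],(400,300),interpolation=cv2.INTER_CUBIC)
im[:,400:]=cv2.resize(b[150:330,300:420],(400,600),interpolation=cv2.INTER_CUBIC)
cv2.imwrite("pics/look%s.png"%k,im[:,:,::-1])
E
python3 look.py 2
```

```text
1.75 [0.4544 0.0991 0.0658] [106.3  16.3] [-0.16  0.6  -0.85]
```

View pics/look2.png

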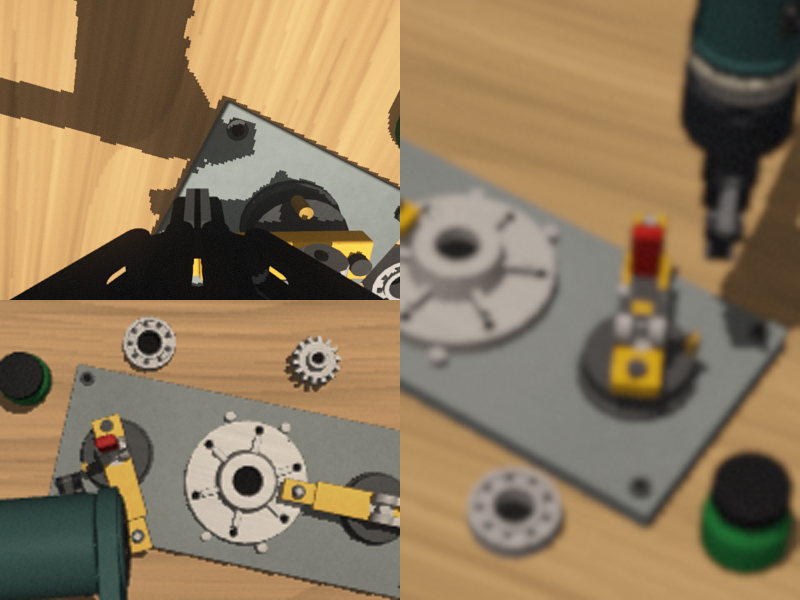

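```bash
cat > path.py <<'E'
import numpy as np
S=np.array([.5413,.0745])
def pos(psi,ox,oy):
    a=np.radians(psi);v=np.array([np.cos(a),np.sin(a)]);e=np.array([v[1],-v[0]])
    return S+ox*e+oy*v
E
python3 - <<'E'
from path import *
c=np.array([.4544,.0991]);a0=16.3
for psi in np.arange(17,80.1,3.5): 
    print(psi,(pos(psi,-.027,-.075)-c).round(4),round(psi-a0,1))
E
```

```text
17.0 [ 0.0073 -0.0207] 0.7
20.5 [ 0.0072 -0.0256] 4.2
24.0 [ 0.0074 -0.0304] 7.7
27.5 [ 0.0079 -0.0353] 11.2
31.0 [ 0.0087 -0.0401] 14.7
34.5 [ 0.0098 -0.0448] 18.2
38.0 [ 0.0112 -0.0495] 21.7
41.5 [ 0.0128 -0.0541] 25.2
45.0 [ 0.0148 -0.0585] 28.7
48.5 [ 0.017  -0.0629] 32.2
52.0 [ 0.0194 -0.0671] 35.7
55.5 [ 0.0222 -0.0711] 39.2
59.0 [ 0.0251 -0.075 ] 42.7
62.5 [ 0.0283 -0.0787] 46.2
66.0 [ 0.0317 -0.0821] 49.7
69.5 [ 0.0353 -0.0854] 53.2
73.0 [ 0.0392 -0.0884] 56.7
76.5 [ 0.0431 -0.0912] 60.2
80.0 [ 0.0473 -0.0938] 63.7
```

Emit:
move_arm --grip '[0,0,0,0,0,0,0,0]' --pt "0.004 -0.011 0" --pt "0.007 -0.021 0" --pt "0.007 -0.026 0" --pt "0.0075 -0.03 0" --pt "0.008 -0.035 0" --pt "0.009 -0.04 0" --pt "0.01 -0.045 0" --pt "0.011 -0.0495 0" --turn '[0,0.7,4,7.5,11,14.5,18,21.5]'

```text
time_s: 2.7
tcp_pos: [0.4697, 0.0487, 0.0712]
tool_rot: [0.004, 0.439, 0.898, -0.0]
ft_force: [-0.9, 0.4, 0.8]
opening: 0.004
```

```bash
python3 look.py 3
```

```text
2.7 [0.4697 0.0487 0.0712] [127.9  37.9] [-0.9   0.39  0.8 ]
```

View pics/look3.png

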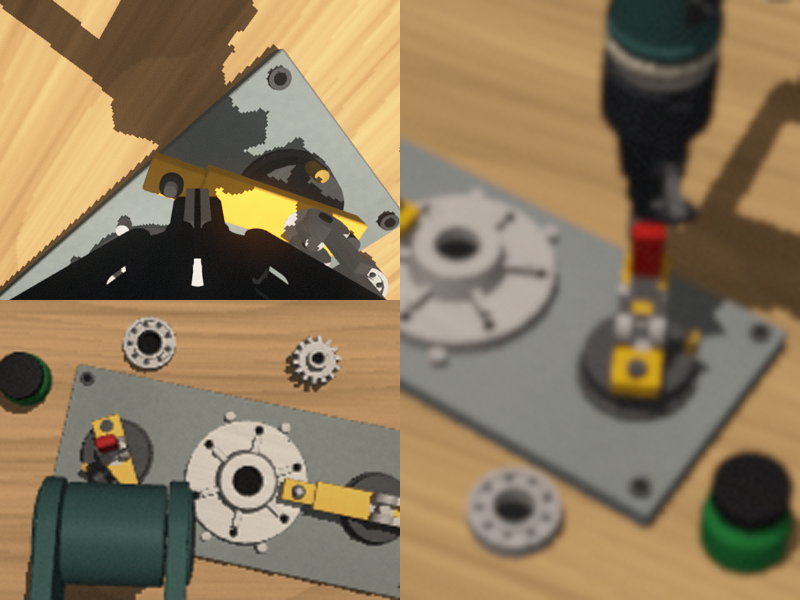

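```bash
python3 - <<'E'
from h import *
f=np.load("w1.npz");d=f["d"]
c=calibration("wrist");K=c["camera_matrix"];T=c["T_tool_cam"]
for col in (290,300,310,322,345):
  for row in (304,310,320,330,345,360):
    z=d[row,col]
    X=T@np.r_[np.linalg.inv(K)@[col,row,1]*z,1]
    print(col,row,X[:3].round(4))
E
```

```text
290 304 [-0.1093 -0.0249  0.2281]
290 310 [-0.1165 -0.0251  0.229 ]
290 320 [ 0.0061 -0.0084 -0.0103]
290 330 [ 0.007  -0.0079 -0.0189]
290 345 [ 0.0074 -0.0073 -0.0287]
290 360 [ 0.0134 -0.0062 -0.0457]
300 304 [ 0.0112 -0.0048 -0.0075]
300 310 [ 0.0115 -0.0046 -0.0128]
300 320 [ 0.011  -0.0044 -0.0191]
300 330 [ 0.0112 -0.0041 -0.0258]
300 345 [ 0.0112 -0.0038 -0.0347]
300 360 [ 0.0118 -0.0035 -0.0434]
310 304 [ 0.0111 -0.0011 -0.0074]
310 310 [ 0.0106 -0.0011 -0.0111]
310 320 [ 0.0113 -0.001  -0.0195]
310 330 [ 0.0108 -0.0009 -0.0252]
310 345 [ 0.0107 -0.0008 -0.034 ]
310 360 [ 0.0089 -0.0007 -0.0391]
322 304 [ 0.0112  0.0033 -0.0075]
322 310 [ 0.0113  0.0032 -0.0124]
322 320 [ 0.0111  0.0031 -0.0192]
322 330 [ 0.0113  0.003  -0.0261]
322 345 [ 0.0104  0.0029 -0.0335]
322 360 [ 0.0085  0.0028 -0.0386]
345 304 [-0.099   0.0287  0.2081]
345 310 [-0.105   0.0287  0.2073]
345 320 [ 0.0066  0.0116 -0.0111]
345 330 [ 0.0074  0.011  -0.0195]
345 345 [ 0.0069  0.0105 -0.0279]
345 360 [ 0.0132  0.0091 -0.0453]
```

```bash
python3 - <<'E'
from h import *
for dz in (-.03,-.022,-.01,0,.006,.02): print(dz,proj("scene",[.4544,.0991,.0658+dz]))
b=np.load("l2.npz")["scene"]
cv2.imwrite("pics/z2.png",cv2.resize(b[180:250,350:440,::-1],None,fx=7,fy=7,interpolation=cv2.INTER_CUBIC))
p,d=capture("scene");np.savez("sc4.npz",p=p,d=d)
s=sense();print(s["tcp_pos"],s["ft_force"],s["wrist_torque"],s["opening"])
p,d=capture("wrist")
c=calibration("wrist");K=c["camera_matrix"];T=c["T_tool_cam"]
for col in (300,310,322):
  for row in range(290,312,3):
    z=d[row,col];print(col,row,(T@np.r_[np.linalg.inv(K)@[col,row,1]*z,1])[:3].round(4))
E
```

```text
-0.03 [[394.50924284 234.737556  ]]
-0.022 [[394.80196848 232.52838794]]
-0.01 [[395.24630477 229.17503095]]
0 [[395.6214823  226.34360756]]
0.006 [[395.84876191 224.6283534 ]]
0.02 [[396.38553491 220.5773868 ]]
[0.46913135 0.04933074 0.07058838] [ 0.22049981  0.18094941 -0.13561742] [ 0.01966313 -0.05313387 -0.01209645] 0.0015158371933150603
300 290 [ 0.0112 -0.0052  0.0045]
300 293 [ 0.0096 -0.0053  0.005 ]
300 296 [ 0.0081 -0.0053  0.0054]
300 299 [ 0.007  -0.0053  0.0049]
300 302 [ 0.0109 -0.0049 -0.0053]
300 305 [ 0.0112 -0.0048 -0.0084]
300 308 [ 0.0111 -0.0047 -0.0106]
300 311 [ 0.0112 -0.0046 -0.013 ]
310 290 [ 0.0112 -0.0013  0.0044]
310 293 [ 0.0098 -0.0013  0.0047]
310 296 [ 0.0086 -0.0013  0.0044]
310 299 [ 0.0067 -0.0013  0.0056]
310 302 [ 0.0115 -0.0011 -0.0065]
310 305 [ 0.0109 -0.0011 -0.0078]
310 308 [ 0.0113 -0.0011 -0.0109]
310 311 [ 0.0112 -0.0011 -0.0129]
322 290 [0.0107 0.0035 0.0055]
322 293 [0.0095 0.0035 0.0053]
322 296 [0.0085 0.0035 0.0046]
322 299 [0.0064 0.0035 0.0062]
322 302 [ 0.011   0.0033 -0.0056]
322 305 [ 0.011   0.0033 -0.0079]
322 308 [ 0.0114  0.0032 -0.011 ]
322 311 [ 0.0111  0.0032 -0.0128]
```

View pics/z2.png

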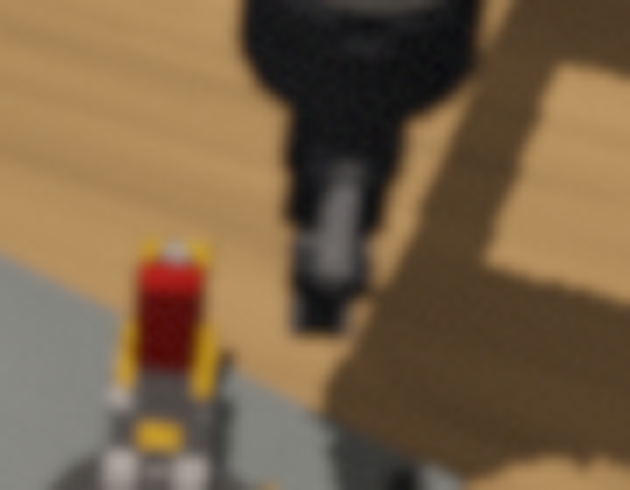

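The strap did not move. Both cameras put the shut fingertips about 6 mm behind the reported TCP, not 22 mm ahead of it, so the fingers passed over the strap. I'll back out, go down in small steps and check the tip height.

Emit:
move_arm --grip '[0,0,0,0,0,0,0,0]' --pt "0 0 0.015" --pt "-0.005 0.015 0.015" --pt "-0.01 0.035 0.015" --pt "-0.015 0.055 0.01" --pt "-0.015 0.055 0" --pt "-0.015 0.055 -0.01" --pt "-0.015 0.055 -0.02" --pt "-0.015 0.055 -0.02" --turn '[0,-7,-14,-21,-21,-21,-21,-21]'

```text
time_s: 3.75
tcp_pos: [0.4524, 0.1037, 0.0481]
tool_rot: [0.002, 0.597, 0.802, -0.003]
ft_force: [-0.9, 1.0, 0.8]
opening: -0.001
```

```bash
python3 look.py 5; python3 - <<'E'
from h import *
s=sense();print(s["tcp_pos"],s["ft_force"])
p,d=capture("wrist")
c=calibration("wrist");K=c["camera_matrix"];T=c["T_tool_cam"]
for col in (310,322):
  for row in range(284,312,3):
    z=d[row,col];print(col,row,(T@np.r_[np.linalg.inv(K)@[col,row,1]*z,1])[:3].round(4))
E
```

```text
3.75 [0.4524 0.1037 0.0481] [106.7  16.7] [-0.9   1.03  0.77]
[0.45412684 0.10404486 0.05029792] [0.10410603 0.37182481 0.74825901]
310 284 [ 0.0023 -0.0018  0.0305]
310 287 [ 0.0012 -0.0018  0.0295]
310 290 [-0.0003 -0.0018  0.0296]
310 293 [-0.0015 -0.0018  0.0289]
310 296 [-0.0033 -0.0018  0.0294]
310 299 [-0.0048 -0.0018  0.0294]
310 302 [ 0.0111 -0.0013 -0.0051]
310 305 [ 0.0115 -0.0012 -0.0084]
310 308 [ 0.0112 -0.0012 -0.01  ]
310 311 [ 0.0112 -0.0012 -0.0123]
322 284 [0.0029 0.0037 0.0293]
322 287 [0.0016 0.0037 0.0288]
322 290 [-0.0002  0.0038  0.0293]
322 293 [-0.0022  0.0038  0.0304]
322 296 [-0.0029  0.0038  0.0287]
322 299 [-0.0043  0.0038  0.0284]
322 302 [ 0.0113  0.0032 -0.0055]
322 305 [ 0.0116  0.0032 -0.0086]
322 308 [ 0.0112  0.0031 -0.0101]
322 311 [ 0.0116  0.0031 -0.013 ]
```

View pics/look5.png

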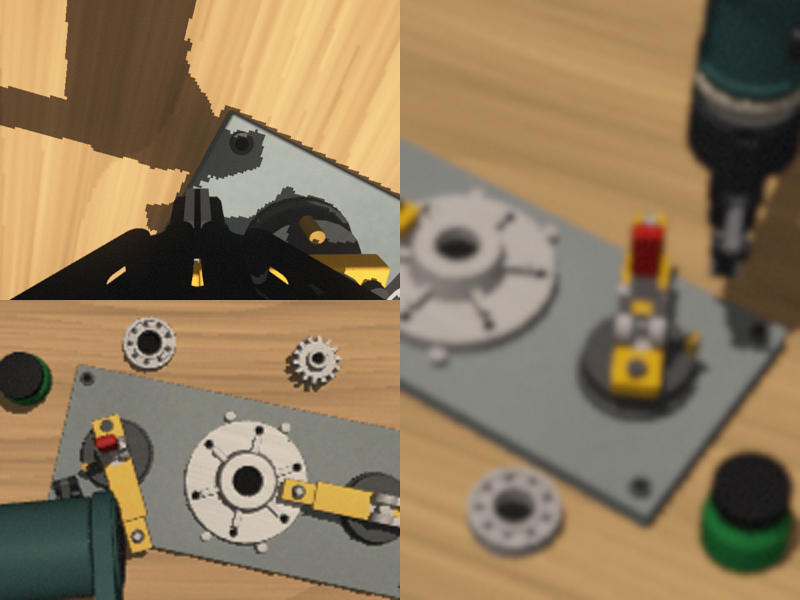

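Emit:
move_arm --grip '[0,0,0,0,0,0,0,0]' --pt "0 0 -0.005" --pt "0 0 -0.01" --pt "0 0 -0.01" --pt "0.003 -0.008 -0.01" --pt "0.006 -0.016 -0.01" --pt "0.008 -0.025 -0.01" --pt "0.008 -0.03 -0.01" --pt "0.008 -0.035 -0.01" --turn '[0,0,0,0,0,0,4,7.5]'

```text
time_s: 4.75
tcp_pos: [0.4629, 0.0687, 0.0409]
tool_rot: [0.004, 0.543, 0.84, -0.0]
ft_force: [-0.1, 1.6, 0.1]
opening: 0.004
```

```bash
python3 look.py 6; python3 - <<'E'
from h import *
for i in range(2):
    s=sense();print(s["tcp_pos"],s["ft_force"]);capture("wrist")
E
```

```text
4.75 [0.4629 0.0687 0.0409] [114.2  24.2] [-0.13  1.64  0.14]
[0.46263211 0.06836038 0.04083995] [-0.22760308  0.60368636  0.33736931]
[0.46253463 0.06857312 0.04077157] [-0.14811767 -0.42257939 -0.63105821]
```

View pics/look6.png

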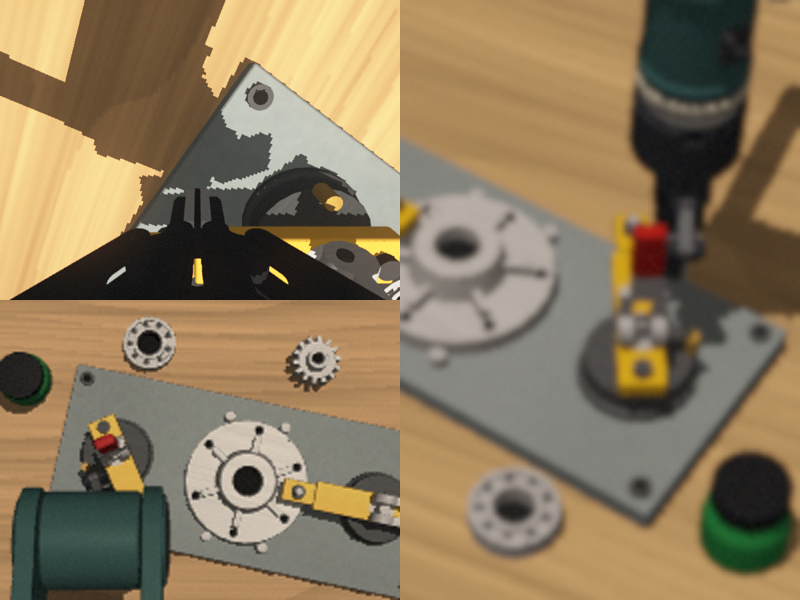

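Emit:
move_arm --grip '[0,0,0,0,0,0,0,0]' --pt "0 -0.005 -0.001" --pt "0.0005 -0.0095 -0.001" --pt "0.0015 -0.0145 -0.001" --pt "0.003 -0.019 -0.001" --pt "0.0045 -0.0235 -0.001" --pt "0.0065 -0.028 -0.001" --pt "0.0085 -0.0325 -0.001" --pt "0.011 -0.0365 -0.001" --turn '[3.5,7,10.5,14,17.5,21,24.5,28]'

```text
time_s: 5.8
tcp_pos: [0.4731, 0.0326, 0.0397]
tool_rot: [0.003, 0.324, 0.946, 0.0]
ft_force: [-1.1, 1.8, 1.2]
opening: 0.001
```

```bash
python3 look.py 7; python3 - <<'E'
from h import *
for i in range(2):
    s=sense();print(s["tcp_pos"],s["ft_force"]);capture("wrist")
E
```

```text
5.8 [0.4731 0.0326 0.0397] [142.2  52.2] [-1.13  1.82  1.19]
[0.47348824 0.03217821 0.03966269] [-0.01120181  0.74337345  0.10836055]
[0.47349766 0.03223589 0.03968676] [-0.78785114 -0.83590763 -0.24366818]
```

View pics/look7.png

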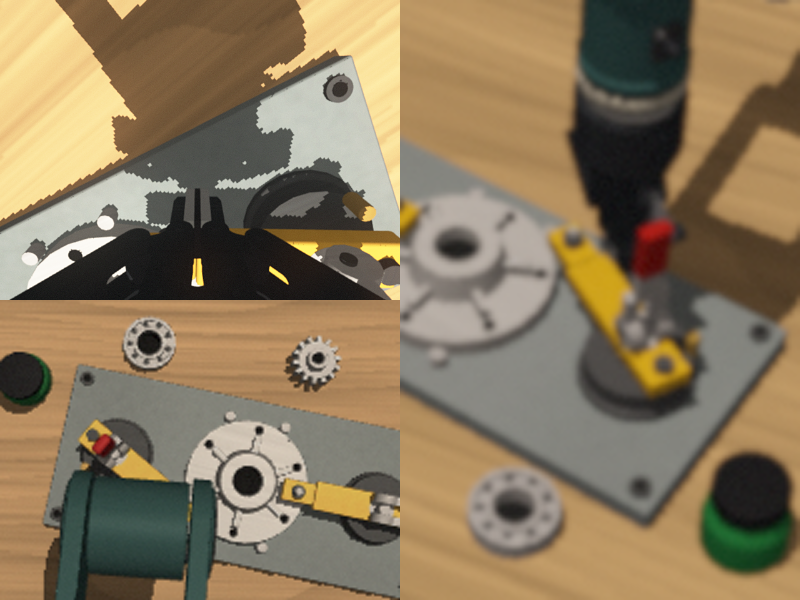

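Emit:
move_arm --grip '[0,0,0,0,0,0,0,0]' --pt "0.003 -0.004 0" --pt "0.006 -0.008 0" --pt "0.0095 -0.0115 0" --pt "0.0125 -0.015 0" --pt "0.0165 -0.0185 0" --pt "0.02 -0.0215 0" --pt "0.0235 -0.0235 0" --pt "0.0265 -0.0255 0" --turn '[3.5,7,10.5,14,17.5,21,24,27]'

```text
time_s: 6.85
tcp_pos: [0.4991, 0.0067, 0.0394]
tool_rot: [0.003, 0.095, 0.995, 0.001]
ft_force: [-1.4, -0.5, 1.0]
opening: 0.0
```

```bash
python3 look.py 8; python3 - <<'E'
from h import *
for i in range(2):
    s=sense();print(s["tcp_pos"],s["ft_force"]);capture("wrist")
E
```

```text
6.85 [0.4991 0.0067 0.0394] [169.1  79.1] [-1.38 -0.51  1.02]
[0.49975135 0.00683243 0.03951578] [0.45445265 0.5576223  1.06702711]
[0.49975517 0.00690297 0.03954543] [-0.09511285 -0.58503076 -0.37009659]
```

View pics/look8.png

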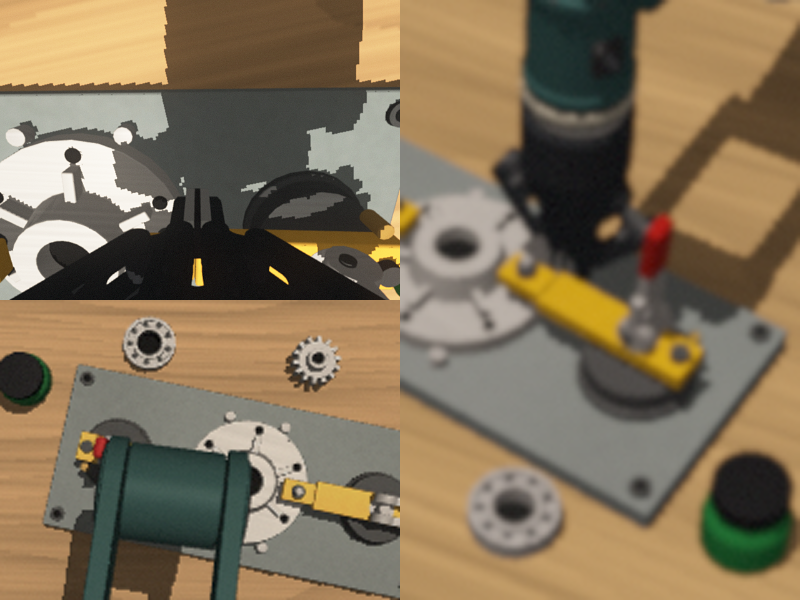

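Emit:
move_arm --grip '[0,0,0,0,0,0,0,0]' --pt "0.0005 0 0" --pt "0.001 0 0" --pt "0.0015 0 0" --pt "0.002 0 0" --pt "0.0025 -0.0005 0" --pt "0.003 -0.0005 0" --pt "0.0035 -0.0005 0" --pt "0.004 -0.0005 0" --turn '[0.5,0.5,0.5,0.5,0.5,0.5,0.5,0.5]'

```text
time_s: 7.9
tcp_pos: [0.5023, 0.0066, 0.0394]
tool_rot: [0.002, 0.092, 0.996, 0.001]
ft_force: [-7.0, 0.3, 4.0]
opening: -0.001
```

```bash
python3 - <<'E'
from h import *
for i in range(4):
    s=sense();print(s["time_s"],s["tcp_pos"],s["ft_force"]);p,_=capture("wrist")
cv2.imwrite("pics/w9.png",p[:,:,::-1])
E
```

```text
7.9 [0.50230743 0.0065644  0.03935154] [-7.0373503   0.30885865  4.04454409]
7.95 [0.50228001 0.00657287 0.03935229] [-6.03689717 -0.18580504  3.39159955]
8.0 [0.50226791 0.00656641 0.03932637] [-6.70466419  0.56370698  2.14843417]
8.05 [0.50228044 0.00656288 0.03936225] [-7.91738481  0.10068019  3.58266732]
```

View pics/w9.png

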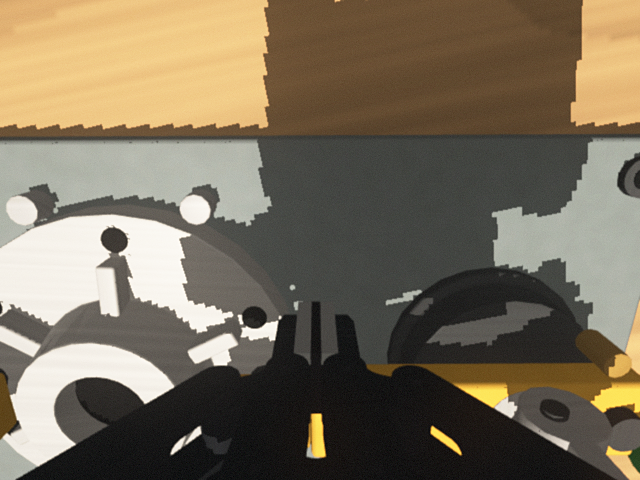

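Emit:
move_arm --grip '[0,0,0,0,0,0,0,0]' --pt "-0.01 0.002 0" --pt "-0.02 0.0035 0" --pt "-0.025 0.0045 0.02" --pt "-0.025 0.0045 0.055" --pt "-0.025 0.0045 0.09" --pt "-0.025 0.0045 0.12" --pt "-0.025 0.0045 0.14" --pt "-0.025 0.0045 0.14" --turn '[0,0,0,0,0,0,0,0]'

```text
time_s: 8.9
tcp_pos: [0.4793, 0.011, 0.1835]
tool_rot: [0.007, 0.092, 0.996, 0.001]
ft_force: [-0.1, -1.1, -0.0]
opening: 0.0
```

```bash
python3 look.py 10; python3 - <<'E'
from h import *
import os
s=sense();print(s["time_s"],s["tcp_pos"],s["ft_force"])
p,d=capture("scene");np.savez("sc10.npz",p=p,d=d)
cv2.imwrite("pics/s10.png",cv2.resize(p[170:270,320:440,::-1],None,fx=6,fy=6,interpolation=cv2.INTER_CUBIC))
# predictions
S=np.array([.5413,.0745]);u=np.array([.1805,.9836]);ex=np.array([.9836,-.1805])
for ph in (0,.1,.2,.3):
    X=[*(S+.102*np.sin(ph)*u),.077+.102*np.cos(ph)]
    print(ph,(proj("scene",X)[0]-[320,170])*6, proj("top",X)[0])
print((proj("scene",[*(S-.112*u),.057])[0]-[320,170])*6)
hsv=cv2.cvtColor(p,cv2.COLOR_RGB2HSV)
m=(((hsv[...,0]<6)|(hsv[...,0]>174))&(hsv[...,1]>150)&(hsv[...,2]>60)).astype(np.uint8)
n,l,st,ce=cv2.connectedComponentsWithStats(m[170:270,320:440])
print(st*6,ce*6)
E
```

```text
8.9 [0.4793 0.011  0.1835] [169.4  79.4] [-0.13 -1.09 -0.01]
9.05 [0.47649934 0.01121912 0.17798676] [-0.44451645 -0.35345492 -0.91920844]
0 [330.40420663 270.50575225] [274.23188161 279.68106885]
0.1 [355.2123176  283.73517532] [269.28062652 278.65985916]
0.2 [379.70489593 298.88712699] [264.43237013 277.67324389]
0.3 [403.58116041 315.78918486] [259.74946156 276.73384354]
[ 67.40394014 363.46433368]
[[    0     0   720   600 71346]
 [  312   264    60   114   654]] [[357.16171895 296.78883189]
 [339.35779817 320.03669725]]
```

View pics/s10.png

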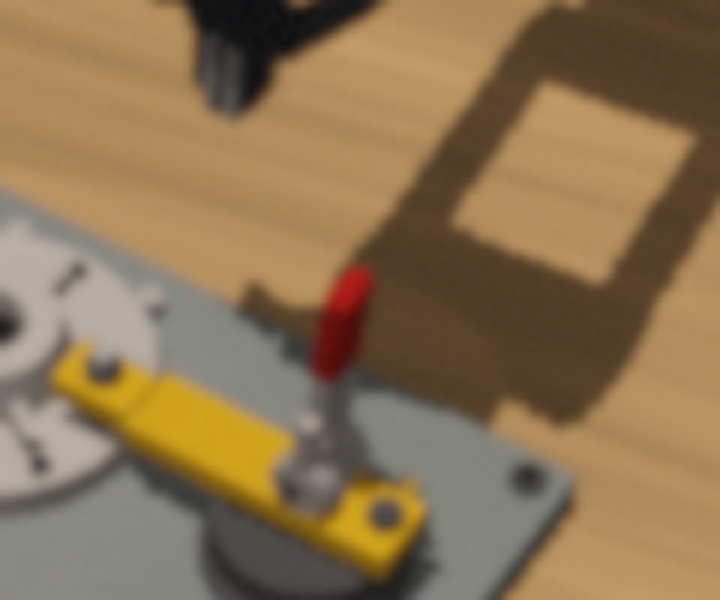

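View pics/look10.png

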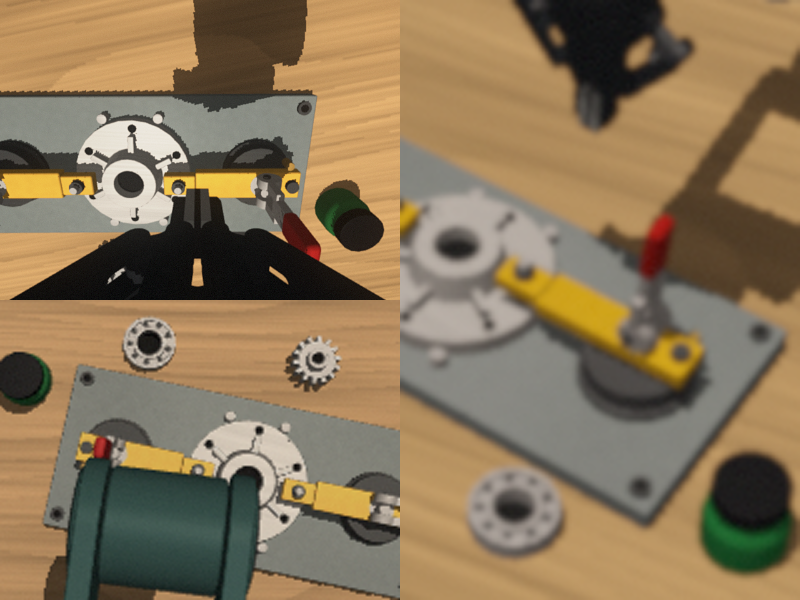

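Emit:
move_arm --grip '[0,0,0,0,0,0,0,0]' --pt "0.01 -0.002 0" --pt "0.025 0 0" --pt "0.04 0.005 0" --pt "0.05 0.01 0" --pt "0.055 0.014 -0.005" --pt "0.055 0.014 -0.015" --pt "0.055 0.014 -0.02" --pt "0.055 0.014 -0.02" --turn '[0,0,0,0,0,0,0,0]'

```text
time_s: 9.9
tcp_pos: [0.5298, 0.0252, 0.1556]
tool_rot: [-0.001, 0.092, 0.996, 0.001]
ft_force: [0.5, 0.5, -0.6]
opening: 0.003
```

```bash
python3 look.py 11; python3 - <<'E'
from h import *
s=sense();print(s["time_s"],s["tcp_pos"],s["ft_force"])
t=s["tcp_pos"]
S=np.array([.5413,.0745]);u=np.array([.1805,.9836]);ex=np.array([.9836,-.1805])
# finger corner (heel side, tip) rel. TCP : +14.5mm along u, tip z = tcp+.005
for ph in np.arange(0.,1.51,.1):
    sg=.085
    y=sg*np.sin(ph)-.006*np.cos(ph)-.0145; z=.077+sg*np.cos(ph)+.006*np.sin(ph)-.005
    X=np.r_[S+y*u,z];print(round(ph,1),(X-t).round(4))
E
```

```text
9.9 [0.5298 0.0252 0.1556] [169.4  79.4] [ 0.46  0.5  -0.64]
10.05 [0.5310238  0.02509642 0.1576423 ] [ 0.50056003 -0.39794709 -0.69919114]
0.0 [ 0.0066  0.0292 -0.0006]
0.1 [ 0.0081  0.0376 -0.0005]
0.2 [ 0.0096  0.046  -0.0011]
0.3 [ 0.0112  0.0542 -0.0027]
0.4 [ 0.0126  0.0623 -0.005 ]
0.5 [ 0.0141  0.07   -0.0082]
0.6 [ 0.0154  0.0775 -0.0121]
0.7 [ 0.0167  0.0845 -0.0168]
0.8 [ 0.0179  0.091  -0.0221]
0.9 [ 0.019   0.097  -0.0281]
1.0 [ 0.02    0.1023 -0.0347]
1.1 [ 0.0208  0.107  -0.0417]
1.2 [ 0.0216  0.1109 -0.0492]
1.3 [ 0.0222  0.1141 -0.0571]
1.4 [ 0.0226  0.1165 -0.0653]
1.5 [ 0.0229  0.1181 -0.0736]
```

View pics/look11.png

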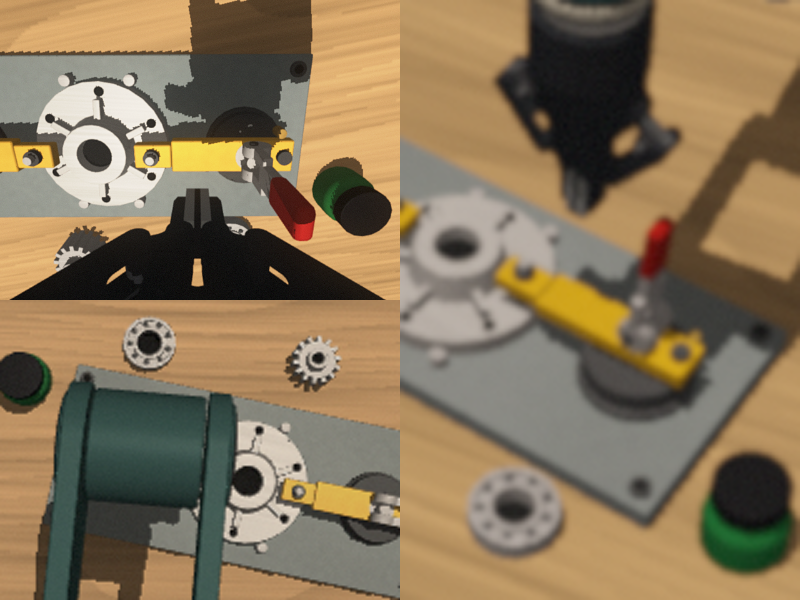

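Emit:
move_arm --grip '[0,0,0,0,0,0,0,0]' --pt "0.004 0.015 0" --pt "0.0065 0.028 -0.0005" --pt "0.008 0.0375 -0.0005" --pt "0.0095 0.046 -0.001" --pt "0.011 0.054 -0.0025" --pt "0.0125 0.062 -0.005" --pt "0.014 0.07 -0.008" --pt "0.0155 0.0775 -0.012" --turn '[0,0,0,0,0,0,0,0]'

```text
time_s: 10.85
tcp_pos: [0.5469, 0.1033, 0.1458]
tool_rot: [0.001, 0.092, 0.996, 0.001]
ft_force: [0.2, -1.5, 2.9]
opening: -0.002
```

```bash
python3 look.py 12; python3 - <<'E'
from h import *
s=sense();print(s["time_s"],s["tcp_pos"],s["ft_force"])
t=s["tcp_pos"]
S=np.array([.5413,.0745]);u=np.array([.1805,.9836]);ex=np.array([.9836,-.1805])
for ph in np.arange(0.5,1.51,.1):
    sg=.085
    y=sg*np.sin(ph)-.006*np.cos(ph)-.0145; z=.077+sg*np.cos(ph)+.006*np.sin(ph)-.005
    X=np.r_[S+y*u,z];print(round(ph,1),(X-t).round(4))
E
```

```text
10.85 [0.5469 0.1033 0.1458] [169.4  79.4] [ 0.24 -1.48  2.85]
11.0 [0.54611929 0.10338108 0.1446741 ] [0.52675225 0.17537764 0.47869519]
0.5 [-0.001  -0.0082  0.0048]
0.6 [ 0.0003 -0.0008  0.0009]
0.7 [ 0.0016  0.0062 -0.0038]
0.8 [ 0.0028  0.0127 -0.0091]
0.9 [ 0.0039  0.0187 -0.0151]
1.0 [ 0.0049  0.024  -0.0217]
1.1 [ 0.0057  0.0287 -0.0288]
1.2 [ 0.0065  0.0326 -0.0363]
1.3 [ 0.0071  0.0358 -0.0442]
1.4 [ 0.0075  0.0382 -0.0523]
1.5 [ 0.0078  0.0398 -0.0607]
```

View pics/look12.png

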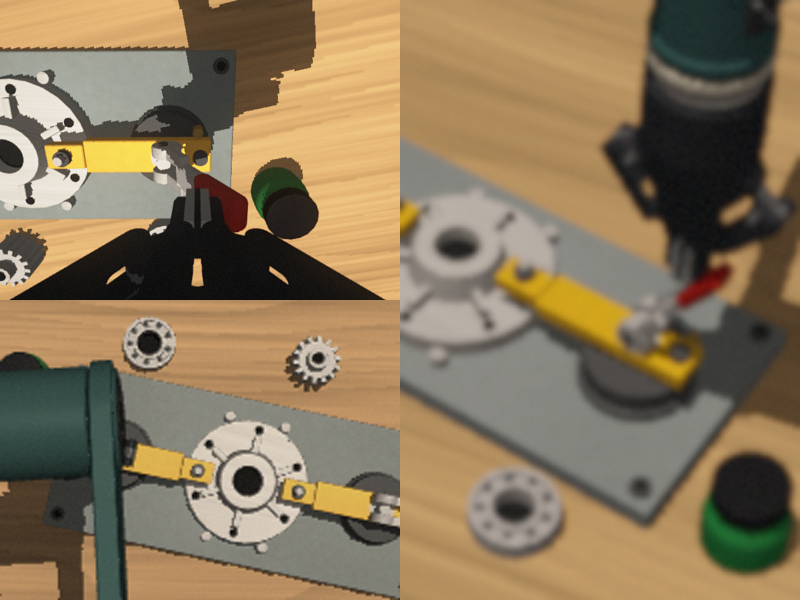

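Emit:
move_arm --grip '[0,0,0,0,0,0,0,0]' --pt "0.0015 0.006 -0.004" --pt "0.003 0.0125 -0.009" --pt "0.004 0.0185 -0.015" --pt "0.005 0.024 -0.0215" --pt "0.0055 0.0285 -0.029" --pt "0.0065 0.0325 -0.0365" --pt "0.007 0.036 -0.044" --pt "0.0075 0.038 -0.052" --turn '[0,0,0,0,0,0,0,0]'

```text
time_s: 11.8
tcp_pos: [0.5538, 0.1418, 0.0921]
tool_rot: [-0.0, 0.092, 0.996, 0.001]
ft_force: [0.8, 0.3, 2.2]
opening: 0.003
```

```bash
python3 look.py 13; python3 - <<'E'
from h import *
s=sense();print(s["time_s"],s["tcp_pos"],s["ft_force"])
E
```

```text
11.8 [0.5538 0.1418 0.0921] [169.5  79.5] [0.85 0.25 2.2 ]
11.95 [0.55285229 0.14121732 0.09120095] [-0.50476094  0.86682    -0.49322988]
```

View pics/look13.png

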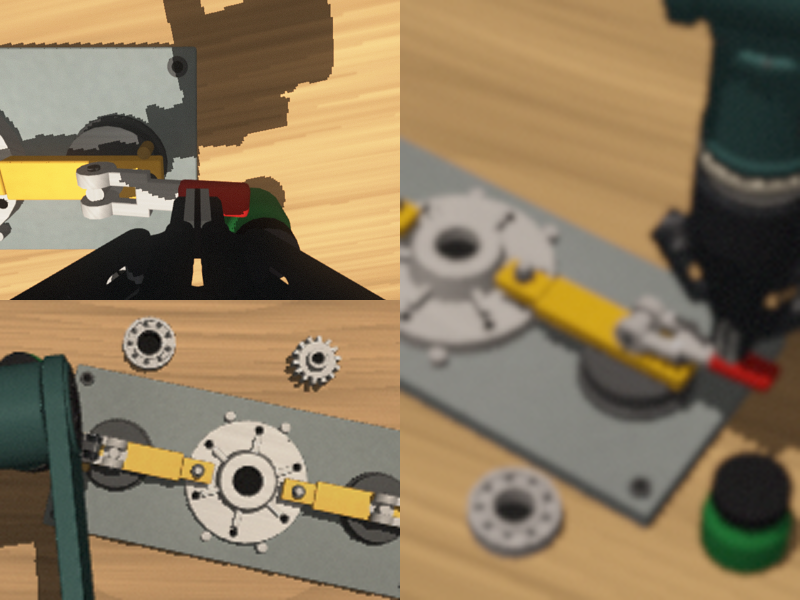

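Emit:
move_arm --grip '[0,0,0,0,0,0,0,0]' --pt "0 0.0005 -0.002" --pt "0 0.001 -0.004" --pt "0 0.001 -0.006" --pt "0 0.001 -0.0075" --pt "0 0.001 -0.009" --pt "0 0.001 -0.01" --pt "0 0.001 -0.011" --pt "0 0.001 -0.011" --turn '[0,0,0,0,0,0,0,0]'

```text
time_s: 12.75
tcp_pos: [0.5539, 0.1422, 0.0855]
tool_rot: [0.001, 0.092, 0.996, 0.001]
ft_force: [-6.3, -1.6, 19.4]
opening: -0.001
```

```bash
python3 look.py 14; python3 - <<'E'
from h import *
for i in range(2):
  s=sense();print(s["time_s"],s["tcp_pos"],s["ft_force"]);capture("wrist")
E
```

```text
12.75 [0.5539 0.1422 0.0855] [169.5  79.5] [-6.28 -1.55 19.42]
12.9 [0.55394324 0.14220028 0.08554131] [-6.04835511 -1.32530049 19.19264865]
12.95 [0.55393821 0.14217928 0.08551209] [-6.72751556 -1.86464723 18.75418703]
```

View pics/look14.png

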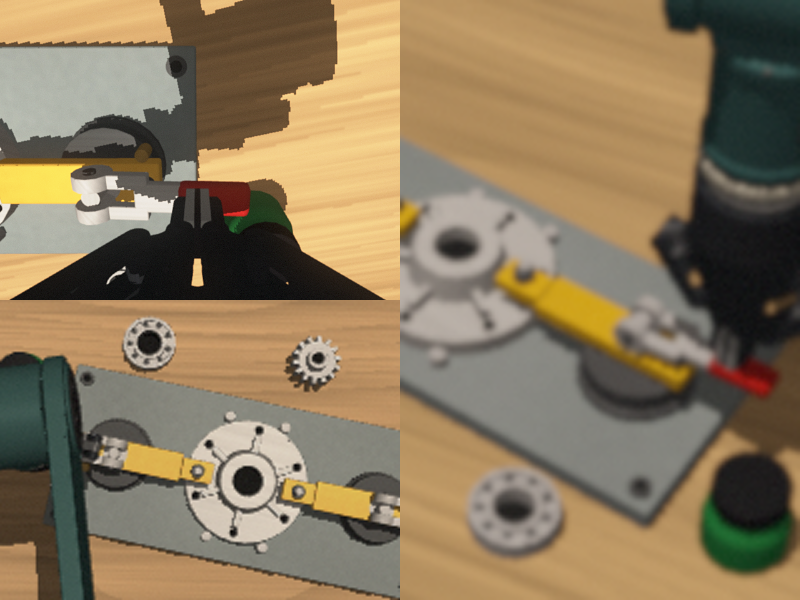

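Emit:
move_arm --grip '[0,0,0,0,0,0,0,0]' --pt "0 0 -0.005" --pt "-0.0005 0 -0.0055" --pt "-0.001 0 -0.006" --pt "-0.001 0 -0.0065" --pt "-0.001 0 -0.007" --pt "-0.001 0 -0.007" --pt "-0.001 0 -0.007" --pt "-0.001 0 -0.007" --turn '[0,0,0,0,0,0,0,0]'

```text
time_s: 13.8
tcp_pos: [0.5543, 0.1422, 0.0852]
tool_rot: [0.003, 0.092, 0.996, 0.002]
ft_force: [-8.1, -2.7, 24.2]
opening: 0.003
```

Emit:
move_arm --grip '[0,0,0,0,0,0,0,0]' --pt "0 0 0.01" --pt "0 0 0.04" --pt "0 0 0.08" --pt "0 0 0.12" --pt "-0.03 0.03 0.15" --pt "-0.06 0.06 0.15" --pt "-0.09 0.1 0.15" --pt "-0.12 0.14 0.15" --turn '[0,0,0,0,0,0,0,0]'

```text
time_s: 14.6
tcp_pos: [0.433, 0.283, 0.2353]
tool_rot: [0.004, 0.093, 0.996, 0.002]
ft_force: [0.6, 0.5, -0.2]
opening: 0.0
```

Emit:
move_arm --grip '[0,0,0,0,0,0,0,0]' --pt "-0.03 0.03 0" --pt "-0.06 0.06 0" --pt "-0.08 0.09 0" --pt "-0.1 0.11 0" --pt "-0.1 0.12 0" --pt "-0.1 0.12 0" --pt "-0.1 0.12 0" --pt "-0.1 0.12 0" --turn '[0,0,0,0,0,0,0,0]'

```text
time_s: 15.4
tcp_pos: [0.334, 0.4021, 0.2351]
tool_rot: [0.004, 0.094, 0.996, 0.001]
ft_force: [0.8, 0.3, 0.2]
opening: 0.002
```

```bash
python3 - <<'E'
from h import *
s=sense();print(s["time_s"],s["tcp_pos"],s["ft_force"])
p,d=capture("scene");q,e=capture("top");np.savez("end.npz",p=p,d=d,q=q,e=e)
cv2.imwrite("pics/e_s.png",cv2.resize(p[165:325,215:435,::-1],None,fx=3.6,fy=3.6,interpolation=cv2.INTER_CUBIC))
cv2.imwrite("pics/e_t.png",cv2.resize(q[220:370,215:475,::-1],None,fx=3,fy=3,interpolation=cv2.INTER_CUBIC))
S=np.array([.5413,.0745]);u=np.array([.1805,.9836])
# red lever centroid & tip in both cams; depth of the red grips in the top/scene views
def red(im,dd,n):
    hsv=cv2.cvtColor(im,cv2.COLOR_RGB2HSV)
    m=(((hsv[...,0]<6)|(hsv[...,0]>174))&(hsv[...,1]>150)&(hsv[...,2]>60)).astype(np.uint8)
    k,l,st,ce=cv2.connectedComponentsWithStats(m)
    c=calibration(n)
    for i in range(1,k):
        if 30<st[i,4]<400:
            v,uu=np.nonzero(l==i);z=dd[v,uu];X=(np.linalg.inv(c["camera_matrix"])@np.c_[uu,v,np.ones(len(uu))].T*z).T
            W=(X-c["t"])@c["R"]
            print(n,ce[i],st[i],np.median(W,0).round(4), np.percentile(W[:,2],[10,90]).round(4))
red(p,d,"scene");red(q,e,"top")
for ph in (1.2,1.38,1.5):
    X=[*(S+.102*np.sin(ph)*u),.077+.102*np.cos(ph)]
    print(ph,proj("scene",X),proj("top",X),X)
# displacement of loose parts vs. start
for nm,(x0,y0,x1,y1) in dict(jar=(214,225,252,265),bearing=(278,210,312,243),pinion=(360,220,394,252),hub=(322,274,366,320)).items():
    a=cv2.cvtColor(np.load("top.npz")["p"],cv2.COLOR_RGB2GRAY)[y0:y1,x0:x1].astype(np.float32);b=cv2.cvtColor(q,cv2.COLOR_RGB2GRAY)[y0:y1,x0:x1].astype(np.float32)
    print(nm,cv2.phaseCorrelate(a,b))
E
```

```text
15.4 [0.3339868  0.40212146 0.23509168] [0.77232021 0.29649389 0.22113739]
scene [240.16666667 176.88888889] [233 172  16  11  90] [ 0.4767 -0.3021  0.0866] [0.0843 0.0891]
scene [402.56666667 260.46      ] [393 254  20  14 150] [0.5602 0.1519 0.0867] [0.0836 0.0891]
top [240.93717277 273.60209424] [231 268  21  13 191] [0.5561 0.1543 0.0875] [0.0848 0.0904]
top [447.86458333 316.49479167] [438 310  21  13 192] [ 0.4729 -0.2988  0.0871] [0.0842 0.0901]
1.2 [[411.35285728 254.66440955]] [[232.92896265 271.90436433]] [np.float64(0.5584597716117427), np.float64(0.1680088717856511), np.float64(0.1139604909566207)]
1.38 [[412.52006747 260.85376949]] [[231.91026713 271.89236669]] [np.float64(0.5593769053476855), np.float64(0.17300661551237378), np.float64(0.09634336479237912)]
1.5 [[412.53872847 264.64634751]] [[232.07452639 272.06006986]] [np.float64(0.5596648801983672), np.float64(0.17457587902002228), np.float64(0.08421519457010569)]
jar ((-0.0019376562363717653, 0.0006754973729314884), 1.0082065606117248)
bearing ((-0.00472532814571025, -0.00732430824728425), 0.9961699905034936)
pinion ((-0.0382276352910047, -0.01800366044653856), 0.99782359186146)
hub ((0.6229574106423321, -0.0020248866391554543), 0.9891036401744242)
```

View pics/e_s.png

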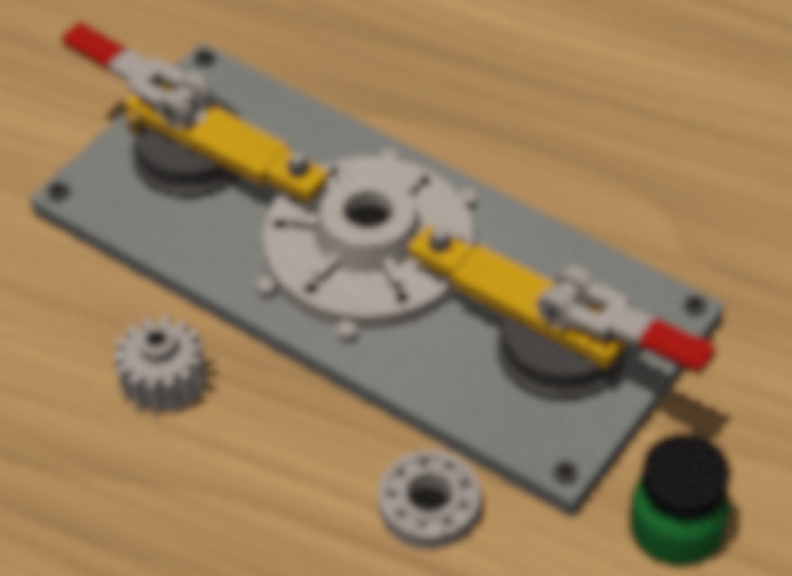

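View pics/e_t.png

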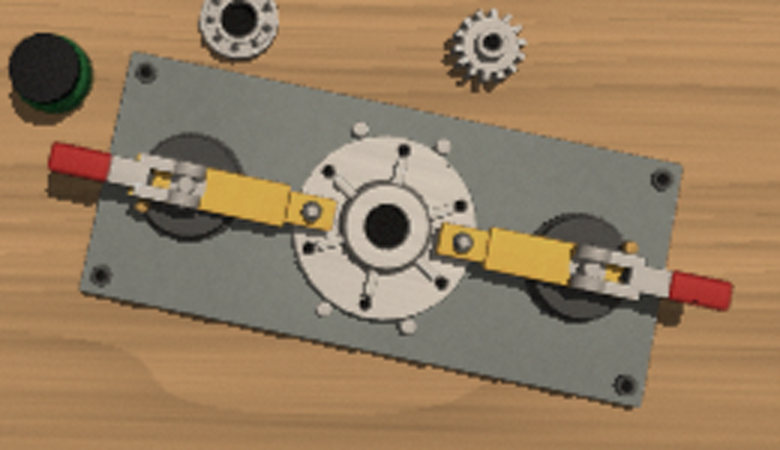

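```bash
python3 -c "
from rig import *
print(job_done(),sense()['time_s'])"
```

```text
the job is handed in; nothing more can be done
the job is handed in; nothing more can be done
```

The left-hand clamp is set: I pushed the strap to its stop pin first, then the cam lever down, and handed the job in at about 15.5 s. No verdict came back.

**Last checks:**
- **Strap:** at the stop it met about 7 N and moved no further. In the final pictures it lies over the flange as the mirror image of the set clamp.
- **Lever:** under about 24 N it moved only 0.3 mm more. The red grip stands at 87 mm in both cameras, within 1 mm of the set clamp's.
- **Loose parts:** the pinion, bearing and jar shifted by less than 0.05 px in the top view.
- **Cover:** its hub patch read 0.6 px of shift (about 1.3 mm). That is probably the strap entering the patch, since the cover looks unmoved in both pictures.
- **Clamping force:** I had no way to measure the strap's force on the flange. I only infer it from the lever being fully down.

**What disagreed:** the stated `tips_ahead` (22 mm) did not match what I saw. Two cameras put the shut fingertips about 5 mm behind the reported TCP. My first push therefore passed over the strap without moving it. I worked from the measured value after that, and the contacts came where expected.

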